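# Re-hang a thick file on the next rack

### The arm

A 6-joint arm with a two-finger parallel gripper is mounted at the origin on a cart in front of the work surface, level with it; the furniture and walls round the work are solid. World frame = base frame: x ahead of the robot, y to its left, z up, the work surface at z = 0. Lengths are in m, angles in rad, forces in N, time in s.
With the tool pointing down it reaches from about 0.425 to 0.95 m from the base axis. Payload 3.5 kg.
Tool frame: the origin (TCP) lies between the finger pads; the fingertips stand 22 mm ahead of it and the grasp point (between the pads) lies 3 mm ahead of it (ctrl.nose_length is the z of the fingertips in the tool frame, in m); z points along the fingers, y is the line along which they close (so a half turn about z gives the same grasp; the last joint's range is limited). The gripper opens to 85 mm and grips with 20 to 120 N. Pads are 22 mm wide; open, the fingers measure 114 mm over their backs; the gripper's body (76 mm by 85 mm) begins 54 mm behind the grasp point. The pads swing forward as they close: fully open they stand 13 mm farther back than shut.
Start: joints at [-1.299, 0.286, 1.577, -0, 1.279, -0.15], TCP at [0.276, -0.616, 0.253] pointing down, gripper open.
Joint ranges: [-2.77, 2.77], [-0.9, 2.22], [0.21, 2.48], [-1.53, 4.67], [0.24, 2.81], [-2.84, 2.84]. Speed limits (rad/s): [2.79, 2.79, 3.14, 3.14, 3.14, 3.14].

### API

Orientations are given as a unit quaternion [x, y, z, w].
In Python, from plant import ctrl gives the robot as it stands. The module is installed in compiled form; this text tells all that it offers.
- The arm moves only by the tool send_rows, never from a script. Its argument "rows" is text: rows parted by semicolons, each of 7 numbers parted by spaces: the turn, a rotation vector about the tool's x, y, z in degrees, then the shift along the tool's x, y, z in mm, then the opening, from -1 (shut) to 1 (fully open). A call has 1 to 8 rows; each row is the pose to reach, as a shift and turn from the pose commanded when the call began, along the tool's axes at that moment; what a row does not reach only later rows make up. A row lasts 1/8 s, in which the tool goes at most 62.5 mm and 10.7 degrees, less where a joint would pass 70% of its speed; a pose out of reach is approached as far as the arm can. A call with a gripper value outside its range is refused whole. The fingers move at their own pace and stop on an object; "grip_force" is the grip in N (left out, the last holds). Time passes only in rows, so rows that repeat a pose let the fingers close. It gives the time, the measured TCP pose, the force, the opening and the grip force at its end, in the units of the state.
- ctrl.get_state(): the state, without advancing time (a new reading comes with each control period).
- ctrl.read_camera(name): name is "side" or "top" or "wrist"; returns a dict with "color" (400x640x3 uint8, red, green, blue), "fx", "fy", "cx", "cy" (pixels), "extrinsics" (4x4, takes a point from world to camera coordinates). Camera axes: x right, y down, z forward; pixel columns grow to the right and rows downward; lengths in m; the calibration is good to about 2 mm. A picture is of the moment at which its call begins. There is no depth.
- ctrl.sign_off(): hands the job in; it is judged then, once.
Trained networks look in a picture, given as the dict that the camera call returned (one of the last four; its "shot" number tells which), for a name from the list of things; names that differ only in an ending like _2 or _b are one class to them, and where a whole thing is asked for, a point or a joint stands for the part that bears it (a point fixed in the world has none). Each returns a list of dicts, best first, with "p" (0 to 1); they miss things now and then, are a little off and sometimes report something else, mostly with a low value. They report only what shows in the picture. A call takes as long as a camera call.
- ctrl.look_for(picture, target): "position" ([x, y, z] in m, in the coordinates of the camera as it stood for that picture, good to about 4 mm: the middle of the surface that is visible of it).
The state is a dict: "time": time; "qpos": joint angles; "dq": joint speeds; "joint_efforts": joint torques, N m; "eef_pos": TCP position; "tcp_rot": TCP orientation; "contact_force": force on the tool from outside, world axes, zero at the start; "wrist_torque": the same for the moment, N m; "opening": opening from 0.0 (shut) to 1.0 (fully open); "finger_force": force on a finger pad.
Only numpy, scipy, OpenCV 4.12 (cv2) and the standard library are available. Lean on these libraries where they do the work, as an engineer would, in place of code of your own. Each camera call takes 0.05 s, during which the arm holds its last target. There are 200 camera calls.

### The job

Move the thick file to the other rack. First make room there: push that rack's two slim files along their rails, without lifting them, to its far left end stop. Then lift the thick file over the end stops and lower it, without dropping it, onto both rails on the near side of those two, and close the row up, so that all three hang together against that far stop. Leave the first rack's two slim files hanging there, and leave everything else on the desk where it is.

Things in the scene. Friction and masses are not known exactly. Their poses are not given: they have to be found in the camera images.
- rack_a: Right-hand rack, holding the thick file: fixed steel wire frame, 168 mm long (y), 165 wide (x). Two flat rails (6 wide, 10 tall) along y at x = -75 and +75, tops 100 above the desk, stops at both ends. Legs below the rails and low cross wires (top 11 high): free between the rails out to the ends. Origin: middle of the footprint, on the desk.
- rack_b: The other rack: same make, measures and axes; holds two slim files at the start. It stands left of rack_a (towards its +y), roughly end to end with a gap of 10 to 29 cm, each turned a little. A bookcase hangs 0.55 m above the desk over its far side and the far left part of the gap: keep the gripper low there.
- far_stop (a point): The far left end of rack_b: midway between the two end stops there, at rail-top height, in the plane of their inner faces (75 mm from the rack's middle in +y; all four ends of each rack are alike). The stops are upturned rail ends, tips 119 mm above the desk, caps 10 wide. Files pushed together have origins 16 mm apart slim to slim, 22 slim to thick; the last one's is 8 mm from this plane.
- thick_file: Rigid board pocket with sheets, 116 mm wide (x), 30 thick (y), from 9 to 81 below the origin, under a steel bar along x (5 thick, 13 below to 5 above), with a hook at each end over a rail. 0.2 kg. Origin: midway between the hooks, where they bear on the rail tops (100 over the desk). Hung, its x and y are parallel to its rack's, z up. Swings if pushed low: push near the bar.
- thick_hook (a point): Where one hook of the thick file bears on its rail, 75 mm from the file's origin in +x; the other hook lies at -75. Hooks open downwards, straddle the rail with 5 mm play on either side in x, measure 16 mm along the rail, and their lips reach 14 mm down.
- thick_tab (a point): Grasp point in the thick file's wide label tab, 28 mm above the file's origin. The tab is 76 mm wide (x), 10 thick (y), in the middle of the bar, from 5 to 42 above the origin; grasp it across its thickness, closing along the rails.
- slim_a1: Bystander on rack_a: slim board pocket, 14 mm thick (y), otherwise like the thick file (same hooks, heights, origin and axes), but its tab is narrow: 30 wide, 10 thick, top 42 above the origin, centred 44 to the +x side of the middle. 0.12 kg. 
- slim_a2: Bystander on rack_a: slim board pocket, 14 mm thick (y), otherwise like the thick file (same hooks, heights, origin and axes), but its tab is narrow: 30 wide, 10 thick, top 42 above the origin, centred 44 to the -x side of the middle. 0.12 kg. The three files of rack_a hang in any order along y.
- slim_b1: On rack_b, towards its +y end: slim board pocket, 14 mm thick (y), otherwise like the thick file (same hooks, heights, origin and axes), but its tab is narrow: 30 wide, 10 thick, top 42 above the origin, centred 44 to the +x side of the middle. 0.12 kg. Slides along the rails with little force.
- slim_b2: On rack_b, towards its -y end: slim board pocket, 14 mm thick (y), otherwise like the thick file (same hooks, heights, origin and axes), but its tab is narrow: 30 wide, 10 thick, top 42 above the origin, centred 44 to the -x side of the middle. 0.12 kg. Slides along the rails with little force.
- bell: Bystander: small hand bell, 59 mm across, 96 mm tall, standing behind the gap between the racks. Origin under its middle.
- mouse: Bystander: computer mouse, 100 x 60 x 36 mm, on a 2 mm mat in the gap between the racks. Origin under its middle.
- totem: Bystander: column of four stone dice, 44 x 45 x 158 mm tall, behind the racks. Origin under its middle.
- note_block: Bystander: block of sticky notes, 77 x 77 x 22 mm, lying behind the bell. Origin under its middle.

How it is judged:
By the outcome, as a careful person would: the job done as asked, in the order asked, and still so for the second after the job is handed in, with the robot touching nothing.
It also fails if it takes over 66 s, if anything falls off the work surface, if the arm or the gripper's body presses on something with over 40 N, if the wrist force passes 120 N, or if a joint passes its speed limit or range.

## Working session

There is one attempt and no reset: what is moved stays moved. The work goes in short steps, Python scripts to look and compute and a tool call to move; the robot and the scene stay as the last step left them, time stands still between calls to the robot, and variables do not carry over. Pictures are saved under pics/ and viewed, at most 10 in all, crops included, and the job is handed in when it is done.

Besides the shell and the picture viewer there is one more tool, called after "Emit:" as name(argument=value, ...) on one line, values as JSON. send_rows: Moves the arm, as the interface text tells. Its arguments: {"type":"object","properties":{"rows":{"type":"string"},"grip_force":{"type":"number"}},"required":["rows"]}

```bash
mkdir -p pics; cat > h.py <<'E'
import numpy as np, cv2
from plant import ctrl
from scipy.spatial.transform import Rotation as R
def shot(n,save=None):
    p=ctrl.read_camera(n)
    if save: cv2.imwrite(f'pics/{save}.png',p['color'][:,:,::-1])
    return p
def w(p,c):
    E=p['extrinsics']; return E[:3,:3].T@(np.array(c)-E[:3,3])
def proj(p,X):
    c=p['extrinsics']@np.append(X,1); return np.array([p['fx']*c[0]/c[2]+p['cx'],p['fy']*c[1]/c[2]+p['cy']])
def ray(p,uv):
    E=p['extrinsics'];d=E[:3,:3].T@np.array([(uv[0]-p['cx'])/p['fx'],(uv[1]-p['cy'])/p['fy'],1]);return -E[:3,:3].T@E[:3,3],d
def at(p,uv,z):
    o,d=ray(p,uv);return o+d*(z-o[2])/d[2]
def tri(obs):
    A=[];b=[]
    for p,uv in obs:
        o,d=ray(p,uv);d=d/np.linalg.norm(d);P=np.eye(3)-np.outer(d,d);A.append(P);b.append(P@o)
    return np.linalg.lstsq(np.vstack(A),np.hstack(b),rcond=None)[0]
E
cat > a.py <<'E'
from h import *
np.set_printoptions(precision=4,suppress=True)
s=ctrl.get_state();print(s['time'],s['eef_pos'],s['tcp_rot'],s['opening'],s['contact_force'])
for n in ['top','side','wrist']:
    p=shot(n,n+'0');print(n,p['fx'],p['cx'],p['cy'],'\n',p['extrinsics'])
    for t in ['rack_a','thick_file','thick_tab','thick_hook','slim_a1','bell','mouse','totem','note_block','far_stop']:
        try:
            for d in ctrl.look_for(p,t)[:5]:
                X=w(p,d['position']);print(t,round(d['p'],2),X,proj(p,X).round())
        except Exception as e: print(t,e)
E
python3 a.py
```

```text
0.0 [ 0.2762 -0.6152  0.2519] [ 0.9778  0.2094 -0.0001 -0.0012] 0.9999640601750276 [-0.2889  0.2517  0.1135]
top 456.66390442556843 318.2109141687046 195.70339395780675 
 [[-0.0019 -0.9998 -0.0191 -0.1229]
 [-0.9967  0.0035 -0.0809  0.5795]
 [ 0.0809  0.0188 -0.9965  1.1664]
 [ 0.      0.      0.      1.    ]]
rack_a 0.73 [ 0.5006 -0.3102  0.0119] [390. 226.]
rack_a 0.69 [0.6066 0.0477 0.0097] [253. 186.]
thick_file 0.78 [ 0.4415 -0.3739  0.0945] [421. 250.]
thick_file 0.46 [ 0.6451 -0.1591  0.0184] [331. 171.]
thick_file 0.27 [ 0.4578 -0.3252  0.1046] [402. 243.]
thick_tab 0.97 [ 0.4396 -0.3728  0.0892] [420. 251.]
thick_hook 0.83 [ 0.4383 -0.3746  0.0941] [421. 251.]
slim_a1 0.93 [ 0.458  -0.3278  0.1002] [402. 243.]
slim_a1 0.79 [ 0.4861 -0.2891  0.1085] [386. 231.]
mouse 0.96 [ 0.4961 -0.0837  0.0326] [302. 228.]
mouse 0.3 [ 0.4379 -0.3744  0.0908] [421. 251.]
totem 0.89 [ 0.6222 -0.2999  0.1561] [393. 172.]
note_block 0.72 [ 0.6973 -0.2279  0.0263] [358. 150.]
note_block 0.18 [ 0.4382 -0.376   0.0919] [422. 251.]
far_stop 0.92 [0.6047 0.0548 0.0087] [251. 187.]
side 366.41135498
[... 347 characters left out ...]
hook 0.75 [ 0.4416 -0.3796  0.1044] [361. 150.]
slim_a1 0.74 [ 0.4882 -0.2851  0.0767] [343. 172.]
slim_a1 0.6 [ 0.7185 -0.2148  0.0215] [262. 196.]
slim_a1 0.57 [ 0.4272 -0.3106  0.0969] [365. 163.]
bell 0.79 [ 0.6483 -0.1459  0.0247] [280. 211.]
mouse 0.86 [ 0.4929 -0.0667  0.0273] [335. 232.]
totem 0.65 [ 0.6241 -0.2962  0.0827] [297. 166.]
totem 0.33 [ 0.4416 -0.3779  0.1046] [361. 150.]
note_block 0.91 [ 0.7159 -0.2178  0.0212] [263. 196.]
far_stop 0.68 [0.612  0.0811 0.0625] [274. 258.]
wrist 327.3965679491165 316.9076225689557 195.1368428412808 
 [[ 0.4088 -0.9126 -0.0006 -0.6757]
 [-0.8748 -0.392   0.2846 -0.0355]
 [-0.26   -0.1158 -0.9587  0.38  ]
 [ 0.      0.      0.      1.    ]]
```

```bash
python3 -c "
import cv2
a=cv2.imread('pics/top0.png')[130:300,200:470];cv2.imwrite('pics/tc.png',cv2.resize(a,None,fx=2.9,fy=2.9,interpolation=cv2.INTER_CUBIC))
a=cv2.imread('pics/side0.png')[100:330,180:440];cv2.imwrite('pics/sc.png',cv2.resize(a,None,fx=2.6,fy=2.6,interpolation=cv2.INTER_CUBIC))"
```

```text
(no output)
```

View pics/tc.png

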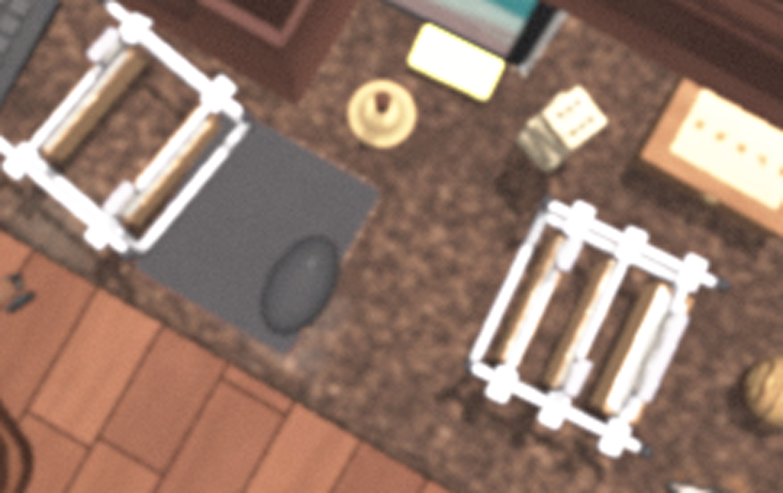

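View pics/sc.png

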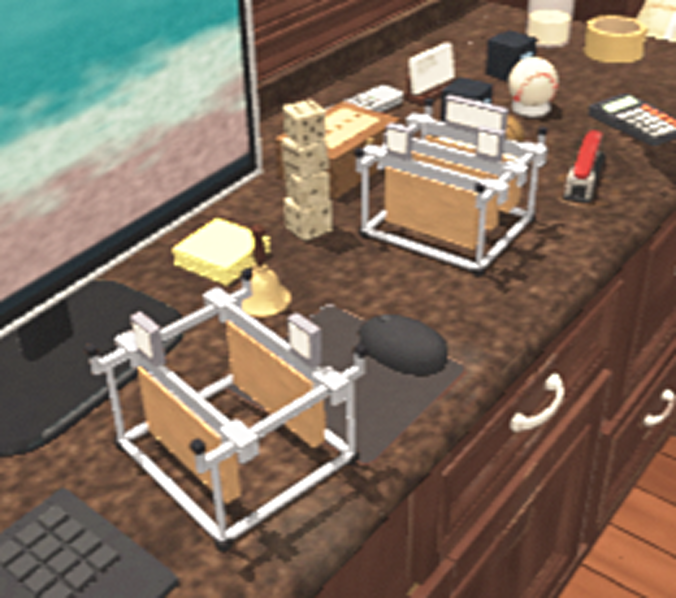

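The top crop shows rack_b at left, with far-rail hooks at crop (132,28) and (220,95) and near-rail hooks at (22,158) and (100,235). rack_a is at right, with the thick file at its right (-y) end, hooks at (692,270) and (620,440), and its wide tab at (665,355). The mouse and mat lie in the gap, and the bell, notes and totem stand behind. The side view agrees with this. Next I'll work out rough poses.

```bash
cat > b.py <<'E'
from h import *
np.set_printoptions(precision=4,suppress=True)
p=shot('top')
def f(u,v,z=.104): return at(p,(200+u/2.9,130+v/2.9),z)
for n,a,b in [('b1',(132,28),(22,158)),('b2',(220,95),(100,235)),('thick',(692,270),(620,440)),('a_mid',(630,240),(555,410)),('a_left',(580,215),(502,385))]:
    A,B=f(*a),f(*b);d=A-B;print(n,(A+B)/2,'len',np.linalg.norm(d),'yaw',np.degrees(np.arctan2(d[1],d[0])))
s=ctrl.get_state();Rt=R.from_quat(s['tcp_rot']).as_matrix();print(Rt)
q=shot('wrist');E=q['extrinsics'];print('cam in tool',Rt.T@(-E[:3,:3].T@E[:3,3]-s['eef_pos']),'\n',Rt.T@E[:3,:3].T)
E
python3 b.py
```

```text
b1 [0.6561 0.0981 0.104 ] len 0.14338180060387543 yaw -39.71754119934963
b2 [0.5947 0.0272 0.104 ] len 0.15436017594366827 yaw -40.32820033874484
thick [ 0.436  -0.3839  0.104 ] len 0.1521978796789448 yaw -24.026252281837547
a_mid [ 0.4607 -0.3322  0.104 ] len 0.153637739089781 yaw -24.66999340682778
a_left [ 0.4814 -0.2901  0.104 ] len 0.1550352293415041 yaw -25.342200432792044
[[ 0.9123  0.4094 -0.    ]
 [ 0.4094 -0.9123  0.    ]
 [-0.     -0.     -1.    ]]
cam in tool [ 0.0736  0.001  -0.1207] 
 [[-0.0007 -0.9587 -0.2846]
 [ 1.     -0.0005 -0.0008]
 [ 0.0006 -0.2846  0.9587]]
```

```bash
cat >> h.py <<'E'
def go(X,yaw,s=None):
    "row (turn about tool axes deg, shift mm) from the present pose to TCP X, tool down, tool x at yaw deg"
    s=s or ctrl.get_state();Rt=R.from_quat(s['tcp_rot'])
    y=np.radians(yaw);T=R.from_matrix(np.array([[np.cos(y),np.sin(y),0],[np.sin(y),-np.cos(y),0],[0,0,-1]]))
    rv=np.degrees((Rt.inv()*T).as_rotvec());d=Rt.inv().apply(np.array(X)-s['eef_pos'])*1e3
    print('row',rv.round(1),d.round(1))
E
python3 -c "
from h import *
go([.455,-.335,.25],156)"
```

```text
row [   0.    -0.  -131.8] [ 277.9 -183.1    3.3]
```

Emit:
send_rows(rows="0 0 -60 278 -183 3 1;0 0 -60 278 -183 3 1;0 0 -60 278 -183 3 1;0 0 -60 278 -183 3 1;0 0 -80 278 -183 3 1;0 0 -80 278 -183 3 1;0 0 -80 278 -183 3 1;0 0 -80 278 -183 3 1")

```text
time: 2.75
eef_pos: [0.4554, -0.3344, 0.2505]
tcp_rot: [0.613, 0.79, -0.0, 0.0]
contact_force: [0.5, -0.1, -0.4]
opening: 0.999
finger_force: 0.0
```

Emit:
send_rows(rows="0 0 -52 0 0 0 1;0 0 -52 0 0 0 1;0 0 -52 0 0 0 1;0 0 -52 0 0 0 1;0 0 -52 0 0 0 1;0 0 -52 0 0 0 1")

```text
time: 3.5
eef_pos: [0.4551, -0.3351, 0.2505]
tcp_rot: [0.207, 0.978, -0.0, 0.0]
contact_force: [-0.1, -0.1, 0.2]
opening: 0.993
finger_force: 0.0
```

```bash
cat > c.py <<'E'
from h import *
import sys
np.set_printoptions(precision=4,suppress=True)
s=ctrl.get_state();print(s['time'],s['eef_pos'],np.degrees(np.arctan2(*R.from_quat(s['tcp_rot']).as_matrix()[[1,0],0])),s['qpos'])
import pickle
p=shot('wrist',sys.argv[1]);pickle.dump((p,s),open(sys.argv[1]+'.pkl','wb'))
for t in sys.argv[2:]:
    for d in ctrl.look_for(p,t)[:5]:
        X=w(p,d['position']);print(t,round(d['p'],2),X,proj(p,X).round())
E
python3 c.py w1 thick_file thick_tab thick_hook slim_a1 rack_a
```

```text
3.5 [ 0.4551 -0.3351  0.2505] 156.0614109638921 [-0.8142  0.0476  1.8533  0.      1.2405 -1.9671]
thick_file 0.96 [ 0.4285 -0.3736  0.1083] [261. 177.]
thick_file 0.16 [ 0.6903 -0.195   0.0221] [499. 293.]
thick_tab 0.95 [ 0.4288 -0.3707  0.106 ] [264. 175.]
thick_hook 0.79 [ 0.4285 -0.3747  0.1041] [260. 176.]
thick_hook 0.41 [ 0.5002 -0.3384  0.1017] [334. 231.]
slim_a1 0.6 [ 0.4781 -0.291   0.1028] [375. 189.]
rack_a 0.95 [ 0.6348 -0.0334  0.0066] [615. 198.]
rack_a 0.86 [ 0.4982 -0.3379  0.1012] [333. 229.]
rack_a 0.64 [ 0.4518 -0.3314  0.1026] [319. 180.]
```

View pics/w1.png

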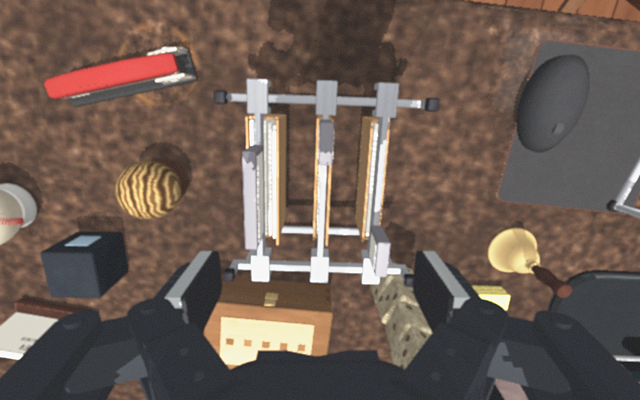

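The wrist view of rack_a shows the thick file at left, with hooks at (258,97) and (260,267) and its tab around (250,200). The slims are at u≈325 and 385, and the stop caps at (220,97), (432,103), (232,272) and (405,270). I'll shift about 40 mm, track these points for height, then go on to rack_b.

Emit:
send_rows(rows="0 0 0 -20 40 0 1;0 0 0 -20 40 0 1;0 0 0 -20 40 0 1;0 0 0 -20 40 0 1")

```text
time: 4.3
eef_pos: [0.489, -0.307, 0.2503]
tcp_rot: [0.207, 0.978, -0.0, -0.0]
contact_force: [0.2, -0.0, -0.4]
opening: 0.998
finger_force: 0.0
```

```bash
cat > d.py <<'E'
from h import *
import pickle
np.set_printoptions(precision=4,suppress=True)
p,s=pickle.load(open('w1.pkl','rb'))
q=shot('wrist','w2');pickle.dump((q,ctrl.get_state()),open('w2.pkl','wb'))
g=lambda p:cv2.cvtColor(p['color'],cv2.COLOR_RGB2GRAY)
P=np.float32([[258,97],[260,267],[246,152],[247,246],[326,97],[319,268],[386,100],[374,265],[220,97],[432,103],[232,272]])
N,st,er=cv2.calcOpticalFlowPyrLK(g(p),g(q),P.reshape(-1,1,2),None,winSize=(17,17),maxLevel=4)
X=[]
for a,b,o,e in zip(P,N.reshape(-1,2),st.ravel(),er.ravel()):
    x=tri([(p,a),(q,b)]);X.append(x);print(a,b,o,e.round(1),x,at(p,a,.104))
for i,j in [(0,1),(4,5),(6,7),(2,3)]:
    for f in (lambda a:at(p,a,.104),lambda a:X[[k for k in range(len(P)) if (P[k]==a).all()][0]]):
        A,B=f(P[i]),f(P[j]);d=B-A;print((A+B)/2,np.linalg.norm(d),np.degrees(np.arctan2(d[1],d[0])))
go([.625,.062,.25],140)
E
python3 d.py
```

```text
[258.  97.] [272.1952  77.4844] 1 32.4 [ 0.4177 -0.276   0.4991] [ 0.3711 -0.3477  0.104 ]
[260. 267.] [215.2362 257.1444] 1 126.5 [ 0.5148 -0.4228  0.0878] [ 0.5042 -0.4133  0.104 ]
[246. 152.] [274.3452 186.7842] 1 67.0 [ 0.3705 -0.2209  0.6589] [ 0.4056 -0.3763  0.104 ]
[247. 246.] [192.5173 222.4549] 1 11.3 [ 0.468  -0.3992  0.142 ] [ 0.4808 -0.4145  0.104 ]
[326.  97.] [271.9742  74.5934] 1 55.4 [ 0.3939 -0.3007  0.1096] [ 0.3926 -0.2992  0.104 ]
[319. 268.] [278.8053 152.5462] 1 42.4 [ 0.43   -0.3071  0.2938] [ 0.527  -0.3646  0.104 ]
[386. 100.] [422.1774  -9.2323] 0 8.2759366e+08 [ 0.4065 -0.2832  0.3374] [ 0.4138 -0.2571  0.104 ]
[374. 265.] [327.9684 245.3391] 1 17.4 [ 0.5364 -0.3174  0.1189] [ 0.5446 -0.3177  0.104 ]
[220.  97.] [164.091   69.3158] 1 8.4 [ 0.3602 -0.3724  0.1139] [ 0.359  -0.3748  0.104 ]
[432. 103.] [358.1002 184.804 ] 1 14.5 [ 0.4131 -0.2865  0.3409] [ 0.4306 -0.2249  0.104 ]
[232. 272.] [186.6958 252.6432] 1 14.4 [ 0.499  -0.4398  0.1025] [ 0.4984 -0.439   0.104 ]
[ 0.4376 -0.3805  0.104 ] 0.1484629215156315 -26.22364218248848
[ 0.4663 -0.3494  0.2935] 0.4473458711799393 -56.52768354253032
[ 0.4598 -0.3319  0.104 ] 0.14949804981892273 -25.96774652762631
[ 0.412  -0.3039  0.2017] 0.1877688290896176 -10.142349862754306
[ 0.4792 -0.2874  0.104 ] 0.14415884284514804 -24.851293216502526
[ 0.4714 -0.3003  0.2281] 0.25656399212467335 -14.750519838087643
[ 0.4432 -0.3954  0.104 ] 0.08436859565389415 -26.920202748867563
[ 0.4193 -0.31    0.4004] 0.5553885127713144 -61.34834632015909
row [-0.  -0.  16.1] [ 25.2 392.5   0.3]
```

Emit:
send_rows(rows="0 0 16 25 392 0 1;0 0 16 25 392 0 1;0 0 16 25 392 0 1;0 0 16 25 392 0 1;0 0 16 25 392 0 1;0 0 16 25 392 0 1;0 0 16 25 392 0 1;0 0 16 25 392 0 1")

```text
time: 5.35
eef_pos: [0.6251, 0.0625, 0.2501]
tcp_rot: [0.34, 0.94, -0.0, -0.0]
contact_force: [-0.4, -0.8, -0.4]
opening: 1.003
finger_force: 0.0
```

Emit:
send_rows(rows="0 0 0 0 0 0 -1;0 0 0 0 0 0 -1;0 0 0 0 0 0 -1;0 0 0 0 0 0 -1;0 0 0 0 0 0 -1;0 0 0 0 0 0 -1")

```text
time: 6.1
eef_pos: [0.6251, 0.0621, 0.2504]
tcp_rot: [0.341, 0.94, 0.0, 0.0]
contact_force: [-0.2, 0.1, 0.1]
opening: -0.002
finger_force: 0.0
```

```bash
python3 c.py w3 slim_b1 rack_b far_stop thick_hook
```

```text
6.1 [0.6251 0.0621 0.2504] 140.16560642331126 [-0.0622  0.1871  1.7005  0.      1.254  -0.9378]
slim_b1 0.84 [0.5811 0.0447 0.1118] [264. 161.]
slim_b1 0.77 [0.6565 0.1003 0.1044] [375. 186.]
rack_b 0.73 [ 0.538  -0.2903  0.0081] [ 58. 288.]
rack_b 0.55 [0.6369 0.0655 0.0974] [328. 192.]
far_stop 0.92 [0.6368 0.0707 0.098 ] [332. 188.]
thick_hook 0.23 [0.6514 0.1016 0.1061] [373. 181.]
```

View pics/w3.png

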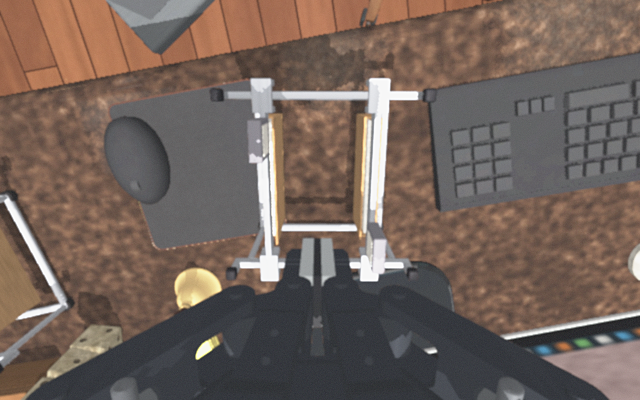

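In this wrist view of rack_b, b2's hooks are at (262,96) and (269,267), and b1's at (379,96) and (370,267). The caps are at (217,95), (429,96), (232,272) and (411,272). The rack's far (+y) end is to the right.

```bash
cat > e.py <<'E'
from h import *
import pickle
np.set_printoptions(precision=4,suppress=True)
p,s=pickle.load(open('w3.pkl','rb'))
C=[at(p,a,.114) for a in [(217,95),(429,96),(232,272),(411,272)]]
c=sum(C)/4;c[2]=.1
yx=(C[1]+C[3]-C[0]-C[2]);L=np.linalg.norm(yx)/2;yx/=np.linalg.norm(yx);xx=np.array([yx[1],-yx[0],0])
print('rack_b centre',c,'yaw',np.degrees(np.arctan2(xx[1],xx[0])),'len',L,'far_stop',c+.075*yx)
def loc(X): return (X-c)@xx,(X-c)@yx
for n,a,b in [('b2',(262,96),(269,267)),('b1',(379,96),(370,267))]:
    A,B=at(p,a,.105),at(p,b,.105);d=B-A;print(n,(A+B)/2,np.linalg.norm(d),np.degrees(np.arctan2(d[1],d[0])),'local',loc((A+B)/2))
for a in C:print(loc(a))
np.savez('rb.npz',c=c,xx=xx,yx=yx)
E
python3 e.py; python3 - <<'E'
import sys;sys.path.insert(0,'.')
from h import *
z=np.load('rb.npz');yaw=np.degrees(np.arctan2(z['xx'][1],z['xx'][0]))+180
for y,h in [(-.105,.25),(-.105,.112)]:
    X=z['c']+y*z['yx'];X[2]=h;print(X);go(X,yaw)
E
```

```text
rack_b centre [0.6294 0.065  0.1   ] yaw -40.023833080244934 len 0.15844612251140983 far_stop [0.6777 0.1225 0.1   ]
b2 [0.5992 0.0285 0.105 ] 0.14844776103132848 -40.16669217395946 local (np.float64(0.00030383690854355466), np.float64(-0.04741794556157762))
b1 [0.6577 0.0986 0.105 ] 0.148521589347028 -39.91382130211916 local (np.float64(9.595617395658299e-05), np.float64(0.04388817097103356))
(np.float64(-0.0745144420310401), np.float64(-0.0795251539811171))
(np.float64(-0.07422488557598148), np.float64(0.0796895804758367))
(np.float64(0.07451444203104013), np.float64(-0.07892096853029267))
(np.float64(0.0742248855759815), np.float64(0.07875654203557318))
[ 0.5619077  -0.01537443  0.25      ]
row [-0.  -0.   0.2] [  -1.2 -100.     0.3]
[ 0.5619077  -0.01537443  0.112     ]
row [-0.  -0.   0.2] [  -1.2 -100.   138.3]
```

Emit:
send_rows(rows="0 0 0 -1 -50 0 -1;0 0 0 -1 -100 0 -1;0 0 0 -1 -100 40 -1;0 0 0 -1 -100 80 -1;0 0 0 -1 -100 115 -1;0 0 0 -1 -100 136 -1;0 0 0 -1 -100 136 -1;0 0 0 -1 -100 136 -1")

```text
time: 7.35
eef_pos: [0.5626, -0.0154, 0.1155]
tcp_rot: [0.341, 0.94, 0.0, 0.001]
contact_force: [0.0, 0.0, 0.1]
opening: 0.0
finger_force: 0.0
```

Emit:
send_rows(rows="0 0 0 0 15 0 -1;0 0 0 0 30 0 -1;0 0 0 0 40 0 -1;0 0 0 0 50 0 -1;0 0 0 0 60 0 -1;0 0 0 0 70 0 -1;0 0 0 0 80 0 -1;0 0 0 0 90 0 -1")

```text
time: 8.35
eef_pos: [0.6198, 0.0543, 0.1143]
tcp_rot: [0.341, 0.94, -0.0, -0.0]
contact_force: [-0.3, -1.4, 0.2]
opening: 0.003
finger_force: 0.4
```

Emit:
send_rows(rows="0 0 0 0 10 0 -1;0 0 0 0 19 0 -1;0 0 0 0 26 0 -1;0 0 0 0 32 0 -1;0 0 0 0 38 0 -1;0 0 0 0 42 0 -1;0 0 0 0 42 0 -1")

```text
time: 9.22
eef_pos: [0.6466, 0.0864, 0.1143]
tcp_rot: [0.341, 0.94, 0.0, 0.0]
contact_force: [-0.3, 0.2, -0.5]
opening: 0.002
finger_force: 0.0
```

Emit:
send_rows(rows="0 0 0 0 2 0 -1;0 0 0 0 4 0 -1;0 0 0 0 6 0 -1;0 0 0 0 6 0 -1")

```text
time: 9.72
eef_pos: [0.6503, 0.0908, 0.1143]
tcp_rot: [0.341, 0.94, 0.0, 0.0]
contact_force: [-0.4, -1.6, -0.5]
opening: -0.003
finger_force: 0.2
```

```bash
python3 c.py w4 slim_b1
```

```text
9.725 [0.6503 0.0908 0.1143] 140.16488586746658 [-0.0156  0.3853  1.7197  0.0003  1.0363 -0.8913]
slim_b1 0.82 [0.6179 0.1343 0.1111] [349. 149.]
slim_b1 0.75 [0.6259 0.1537 0.1044] [399. 131.]
```

View pics/w4.png

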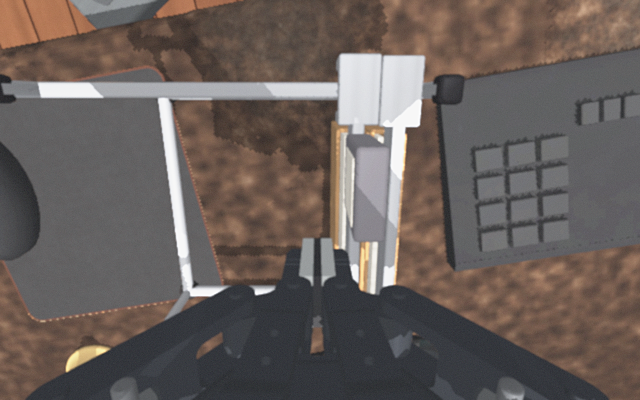

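The two slims are pushed together (hooks u 338-424), about 4 mm short of the stop cap at u 435. I'll keep pushing until the force rises.

Emit:
send_rows(rows="0 0 0 0 1 0 -1;0 0 0 0 2 0 -1;0 0 0 0 3 0 -1;0 0 0 0 3 0 -1")

```text
time: 10.32
eef_pos: [0.6512, 0.0919, 0.1143]
tcp_rot: [0.34, 0.94, -0.002, -0.001]
contact_force: [-5.2, -3.9, 3.1]
opening: -0.0
finger_force: 3.3
```

Emit:
send_rows(rows="0 0 0 0 1 0 -1;0 0 0 0 2 0 -1;0 0 0 0 2 0 -1")

```text
time: 10.7
eef_pos: [0.6513, 0.0921, 0.1143]
tcp_rot: [0.34, 0.94, -0.004, -0.003]
contact_force: [-8.4, -8.8, 5.3]
opening: -0.003
finger_force: 6.0
```

Emit:
send_rows(rows="0 0 0 0 -20 0 -1;0 0 0 0 -60 0 -1;0 0 0 0 -60 -50 -1;0 0 0 0 -60 -100 0;0 0 0 0 -60 -140 0;0 0 0 0 -60 -140 0;0 0 0 0 -60 -140 0")

```text
time: 11.58
eef_pos: [0.6146, 0.0488, 0.2534]
tcp_rot: [0.341, 0.94, 0.0, -0.0]
contact_force: [0.3, 0.2, -0.5]
opening: 0.505
finger_force: 0.0
```

```bash
cat > f.py <<'E'
from h import *
np.set_printoptions(precision=4,suppress=True)
p=shot('wrist','w5')
z=np.load('rb.npz');c=z['c']
g=cv2.cvtColor(p['color'],cv2.COLOR_RGB2GRAY)
for y in (.051,.067,.075,.029): print(y,[proj(p,c+y*z['yx']+x*z['xx']+np.array([0,0,.005])).round() for x in(-.075,.075)])
go([.4376,-.3805,.25],154.2)
E
python3 f.py
```

```text
0.051 [array([409.,  94.]), array([396., 266.])]
0.067 [array([430.,  94.]), array([413., 266.])]
0.075 [array([440.,  94.]), array([422., 266.])]
0.029 [array([381.,  94.]), array([372., 266.])]
row [ -0.1  -0.1 -14. ] [-139.3 -442.7    2.6]
```

View pics/w5.png

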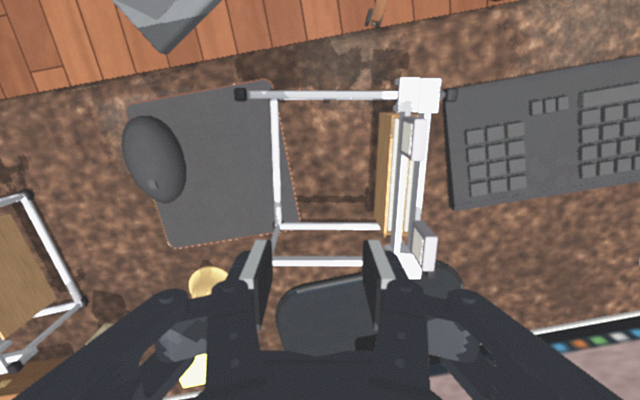

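Both slims now hang together at the far stop, with their near hooks at u 399-441, which matches the prediction. Next is the thick file.

Emit:
send_rows(rows="0 0 -14 -139 -443 0 0;0 0 -14 -139 -443 0 0;0 0 -14 -139 -443 0 0;0 0 -14 -139 -443 0 0;0 0 -14 -139 -443 0 0;0 0 -14 -139 -443 0 0;0 0 -14 -139 -443 0 0;0 0 -14 -139 -443 0 0")

```text
time: 12.62
eef_pos: [0.4358, -0.3828, 0.2517]
tcp_rot: [0.225, 0.974, 0.001, -0.001]
contact_force: [1.5, 0.5, -0.2]
opening: 0.496
finger_force: 0.0
```

Emit:
send_rows(rows="0 0 0 0 0 0 0;0 0 0 0 0 0 0;0 0 0 0 0 0 0")

```text
time: 13.0
eef_pos: [0.4384, -0.3794, 0.2537]
tcp_rot: [0.223, 0.975, 0.001, -0.0]
contact_force: [-0.2, -0.0, -0.8]
opening: 0.499
finger_force: 0.0
```

```bash
cat > g.py <<'E'
from h import *
np.set_printoptions(precision=4,suppress=True)
p=shot('wrist','w6')
a=np.radians(-25.8);xx=np.array([np.cos(a),np.sin(a),0]);yx=np.array([-np.sin(a),np.cos(a),0]);o=np.array([.4376,-.3805,.1])
im=p['color'][:,:,::-1].copy()
for x,y,z in [(-.075,-.008,.005),(-.075,.008,.005),(.075,0,.005),(-.038,-.005,.042),(.038,-.005,.042),(.038,.005,.042),(-.038,.005,.042)]:
    u=proj(p,o+x*xx+y*yx+np.array([0,0,z]));print(u);cv2.circle(im,(int(round(u[0])),int(round(u[1]))),1,(0,0,255),-1)
cv2.imwrite('pics/w6m.png',cv2.resize(im[40:320,150:470],None,fx=2.1,fy=2.1))
go([.4376,-.3805,.131],154.2)
E
python3 g.py
```

```text
[304.4497  92.418 ]
[324.829   92.4292]
[314.8838 264.0603]
[307.4353 146.304 ]
[308.1967 244.4345]
[321.0954 244.4279]
[321.5388 146.3064]
row [ 0.  -0.   0.1] [  0.3  -1.4 123. ]
```

View pics/w6m.png

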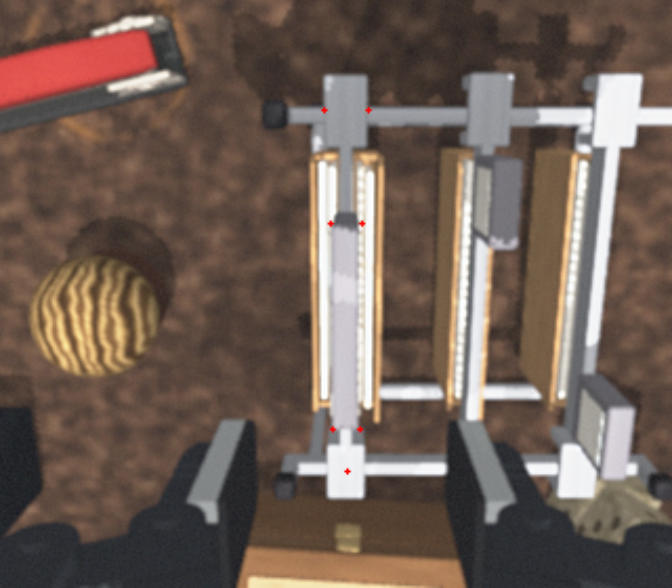

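The model's projected points sit on the thick file's hooks and tab, so I'll descend and grip.

Emit:
send_rows(rows="0 0 0 0 -1 40 0;0 0 0 0 -1 80 0;0 0 0 0 -1 110 0;0 0 0 0 -1 122 0;0 0 0 0 -1 122 0;0 0 0 0 -1 122 -1;0 0 0 0 -1 122 -1;0 0 0 0 -1 122 -1", grip_force=50)

```text
time: 14.05
eef_pos: [0.4383, -0.3823, 0.1342]
tcp_rot: [0.224, 0.975, -0.001, 0.001]
contact_force: [-0.0, 1.0, 4.3]
opening: 0.105
finger_force: 50.8
```

Emit:
send_rows(rows="0 0 0 0 0 0 -1;0 0 0 0 0 0 -1;0 0 0 0 0 0 -1;0 0 0 0 0 0 -1")

```text
time: 14.55
eef_pos: [0.4383, -0.3823, 0.1342]
tcp_rot: [0.224, 0.975, -0.001, 0.001]
contact_force: [0.9, 1.4, 5.6]
opening: 0.106
finger_force: 51.0
```

Emit:
send_rows(rows="0 0 0 0 0 -10 -1;0 0 0 0 0 -30 -1;0 0 0 0 0 -60 -1;0 0 0 0 0 -100 -1;0 0 0 0 0 -146 -1;0 0 0 0 0 -146 -1;0 0 0 0 0 -146 -1;0 0 0 0 0 -146 -1")

```text
time: 15.55
eef_pos: [0.4367, -0.3808, 0.2757]
tcp_rot: [0.224, 0.975, 0.001, -0.002]
contact_force: [-0.6, 0.5, -1.8]
opening: 0.11
finger_force: 49.8
```

```bash
python3 - <<'E'
from h import *
np.set_printoptions(precision=4,suppress=True)
s=ctrl.get_state();print(s['contact_force'],s['wrist_torque'],s['opening'])
p=shot('wrist','w7');z=np.load('rb.npz')
X=z['c']-.0*z['yx'];X[2]=.28;go(X,139.98)
E
```

```text
[-0.5542  0.509  -1.8218] [-0.0166 -0.0151  0.0497] 0.10957290751339482
row [ 0.1 -0.2 14.2] [ 21.  485.3  -3.2]
```

View pics/w7.png

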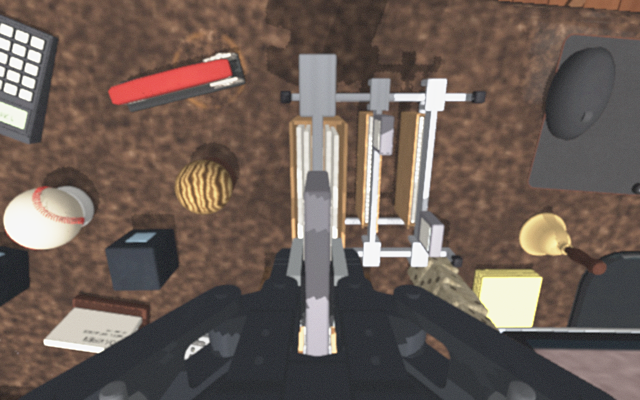

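The thick file is held, with its hook and tab lined up with the tool at u 317 and its near hook spanning v 54-115. Both rack_a slims are still hanging. I'll move to rack_b at clearance height and work out the file's offset in the grip.

Emit:
send_rows(rows="0 0 14 21 485 -3 -1;0 0 14 21 485 -3 -1;0 0 14 21 485 -3 -1;0 0 14 21 485 -3 -1;0 0 14 21 485 -3 -1;0 0 14 21 485 -3 -1;0 0 14 21 485 -3 -1;0 0 14 21 485 -3 -1")

```text
time: 16.6
eef_pos: [0.63, 0.0665, 0.2796]
tcp_rot: [0.34, 0.94, -0.0, -0.001]
contact_force: [0.0, -0.9, -1.8]
opening: 0.107
finger_force: 50.1
```

Emit:
send_rows(rows="0 0 0 0 0 0 -1;0 0 0 0 0 0 -1;0 0 0 0 0 0 -1;0 0 0 0 0 0 -1")

```text
time: 17.1
eef_pos: [0.6297, 0.0628, 0.2813]
tcp_rot: [0.342, 0.94, -0.0, -0.0]
contact_force: [0.3, 0.2, -2.3]
opening: 0.109
finger_force: 50.3
```

```bash
cat > k.py <<'E'
from h import *
np.set_printoptions(precision=4,suppress=True)
s=ctrl.get_state();print(s['time'],s['contact_force'],s['opening'])
p=shot('wrist','w8');z=np.load('rb.npz');c=z['c'];T=R.from_quat(s['tcp_rot']).as_matrix();e=s['eef_pos']
print(e,np.degrees(np.arctan2(T[1,0],T[0,0])),'local',(e-c)@z['xx'],(e-c)@z['yx'])
def tool(uv,zz):
    return T.T@(at(p,uv,zz)-e)
zt=e[2]-.029
# reference: hook edges on rack_a seen in w6 (v 74.8..110, z .105) in rack/file frame
for v in (54,58,115):print('held',v,tool((317,v),zt))
im=p['color'][:,:,::-1].copy()
for x in(-.075,.075):
  for y in (-.075,.0,.03):
    u=proj(p,c+x*z['xx']+y*z['yx']);cv2.circle(im,tuple(int(round(t)) for t in u),1,(0,0,255),-1)
for x,y in [(.075,-.008),(.075,.008),(.0,0.)]:
    u=proj(p,e+T@np.array([x,y,.029]));cv2.circle(im,tuple(int(round(t)) for t in u),1,(0,255,0),-1)
cv2.imwrite('pics/w8m.png',cv2.resize(im[20:340,150:520],None,fx=1.85,fy=1.85))
E
python3 k.py
python3 - <<'E'
import pickle,sys
sys.path.insert(0,'.')
from h import *
E
```

```text
17.1 [ 0.2561  0.2342 -2.2913] 0.10854243007798763
[0.6297 0.0628 0.2813] 140.0607845917002 local 0.0016604735006265187 -0.0015836638509950367
held 54 [0.0891 0.0006 0.029 ]
held 58 [0.0875 0.0006 0.029 ]
held 115 [0.064  0.0006 0.029 ]
```

View pics/w8m.png

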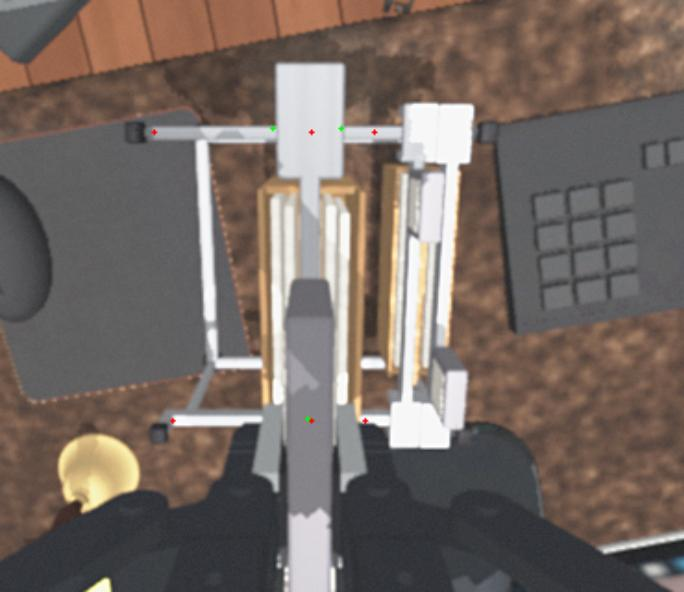

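The held file is centred over rack_b: its hook (crop 276-344) sits over the near rail, with clear room before the slims. Lowering now.

Emit:
send_rows(rows="0 0 0 0 0 25 -1;0 0 0 0 0 50 -1;0 0 0 0 0 75 -1;0 0 0 0 0 100 -1;0 0 0 0 0 115 -1;0 0 0 0 0 125 -1;0 0 0 0 0 132 -1;0 0 0 0 0 132 -1")

```text
time: 18.15
eef_pos: [0.63, 0.064, 0.1493]
tcp_rot: [0.341, 0.94, -0.0, -0.0]
contact_force: [0.2, -0.5, -2.8]
opening: 0.107
finger_force: 50.3
```

Emit:
send_rows(rows="0 0 0 0 0 3 -1;0 0 0 0 0 6 -1;0 0 0 0 0 9 -1;0 0 0 0 0 12 -1;0 0 0 0 0 14 -1;0 0 0 0 0 14 -1")

```text
time: 18.9
eef_pos: [0.6298, 0.064, 0.135]
tcp_rot: [0.341, 0.94, -0.0, -0.0]
contact_force: [0.7, -0.3, -1.3]
opening: 0.107
finger_force: 50.3
```

Emit:
send_rows(rows="0 0 0 0 0 1 -1;0 0 0 0 0 2 -1;0 0 0 0 0 2 -1")

```text
time: 19.27
eef_pos: [0.6302, 0.064, 0.1343]
tcp_rot: [0.341, 0.94, 0.0, 0.0]
contact_force: [-3.2, 0.3, 2.8]
opening: 0.108
finger_force: 51.0
```

```bash
python3 k.py; python3 -c "
import cv2
a=cv2.imread('pics/w8.png')
from h import *
p=shot('side');b=p['color'][:,:,::-1][180:320,180:340]
b=cv2.resize(b,(457,400),interpolation=cv2.INTER_CUBIC)
cv2.imwrite('pics/m.png',cv2.hconcat([cv2.resize(a[20:340,200:474],(342,400)),b]))"
```

```text
19.275 [-3.1822  0.2955  2.8109] 0.10801941802254185
[0.6302 0.064  0.1343] 140.17673526626416 local 0.0012629365167226797 -0.0002640428558915034
held 54 [0.0891 0.0006 0.0289]
held 58 [0.0875 0.0006 0.0289]
held 115 [0.064  0.0006 0.029 ]
```

View pics/m.png

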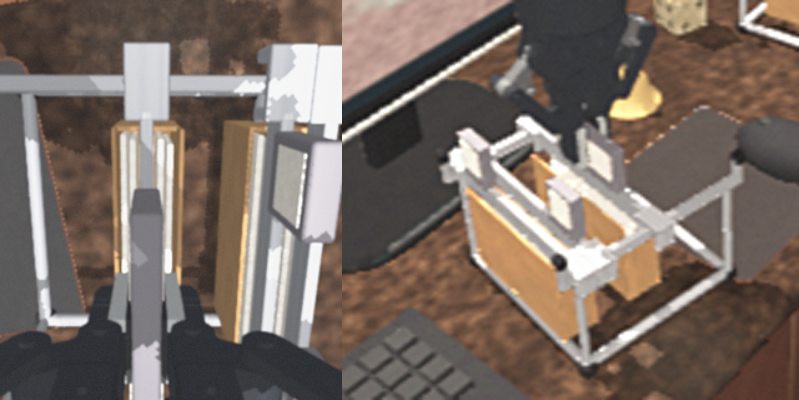

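The file is seated on both rails: the near hook is on the rail in both views, z is the same as on rack_a, and the load has transferred. Releasing, then closing the row up with a push at the bar.

Emit:
send_rows(rows="0 0 0 0 0 0 -0.4;0 0 0 0 0 0 -0.2;0 0 0 0 0 0 -0.2;0 0 0 0 0 0 -0.2;0 0 0 0 0 -15 -0.2;0 0 0 0 0 -40 -0.2;0 0 0 0 0 -75 -0.2;0 0 0 0 0 -75 -0.2")

```text
time: 20.38
eef_pos: [0.6324, 0.0639, 0.2138]
tcp_rot: [0.341, 0.94, 0.001, 0.004]
contact_force: [0.3, -0.0, -0.3]
opening: 0.398
finger_force: 0.0
```

Emit:
send_rows(rows="0 0 0 1 -25 0 -1;0 0 0 1 -50 0 -1;0 0 0 1 -50 0 -1;0 0 0 1 -50 0 -1;0 0 0 1 -50 25 -1;0 0 0 1 -50 50 -1;0 0 0 1 -50 59 -1;0 0 0 1 -50 59 -1")

```text
time: 21.38
eef_pos: [0.5971, 0.0267, 0.1487]
tcp_rot: [0.34, 0.94, -0.0, -0.001]
contact_force: [0.7, 0.1, 0.2]
opening: -0.005
finger_force: 0.0
```

Emit:
send_rows(rows="0 0 0 0 10 0 -1;0 0 0 0 20 0 -1;0 0 0 0 28 0 -1;0 0 0 0 35 0 -1;0 0 0 0 42 0 -1;0 0 0 0 48 0 -1;0 0 0 0 54 0 -1;0 0 0 0 58 0 -1")

```text
time: 22.38
eef_pos: [0.6342, 0.0709, 0.149]
tcp_rot: [0.341, 0.94, -0.0, -0.0]
contact_force: [-0.8, -1.2, -0.3]
opening: -0.001
finger_force: 0.8
```

Emit:
send_rows(rows="0 0 0 0 2 0 -1;0 0 0 0 3 0 -1;0 0 0 0 4 0 -1;0 0 0 0 4 0 -1")

```text
time: 22.88
eef_pos: [0.6368, 0.0738, 0.1493]
tcp_rot: [0.341, 0.94, -0.0, -0.0]
contact_force: [-0.5, -1.0, 0.2]
opening: 0.001
finger_force: 0.8
```

Emit:
send_rows(rows="0 0 0 0 -15 0 -1;0 0 0 0 -30 0 -1;0 0 0 0 -30 15 -1;0 0 0 0 -30 31 -1;0 0 0 0 -30 31 -1;0 0 0 0 -15 31 -1;0 0 0 0 -5 31 -1;0 0 0 0 -2 31 -1")

```text
time: 23.88
eef_pos: [0.6371, 0.0715, 0.1208]
tcp_rot: [0.34, 0.94, -0.001, 0.001]
contact_force: [-6.6, -6.7, 13.7]
opening: -0.0
finger_force: 8.4
```

Emit:
send_rows(rows="0 0 0 0 1 0 -1;0 0 0 0 2 0 -1;0 0 0 0 3 0 -1;0 0 0 0 3 0 -1")

```text
time: 24.38
eef_pos: [0.6386, 0.0731, 0.1209]
tcp_rot: [0.34, 0.94, -0.001, 0.001]
contact_force: [-5.2, -5.7, 13.3]
opening: -0.005
finger_force: 7.4
```

Emit:
send_rows(rows="0 0 0 0 1 0 -1;0 0 0 0 2 0 -1;0 0 0 0 2 0 -1")

```text
time: 24.75
eef_pos: [0.64, 0.0746, 0.1209]
tcp_rot: [0.34, 0.94, -0.001, 0.001]
contact_force: [-5.2, -5.8, 12.8]
opening: 0.0
finger_force: 7.4
```

Emit:
send_rows(rows="0 0 0 0 0 -4 -1;0 0 0 0 -10 -6 -1;0 0 0 0 -40 -6 -1;0 0 0 0 -60 -60 -1;0 0 0 0 -60 -100 -1;0 0 0 0 -60 -110 -1;0 0 0 0 -60 -110 -1")

```text
time: 25.62
eef_pos: [0.6, 0.0303, 0.2276]
tcp_rot: [0.341, 0.94, 0.0, -0.0]
contact_force: [-0.3, -0.3, 0.4]
opening: 0.002
finger_force: 0.0
```

```bash
cat > m.py <<'E'
from h import *
import sys
np.set_printoptions(precision=4,suppress=True)
print(ctrl.nose_length)
s=ctrl.get_state();print(s['time'],s['eef_pos'],s['contact_force'])
p=shot('wrist',sys.argv[1]);z=np.load('rb.npz');c=z['c']
g=cv2.cvtColor(p['color'],cv2.COLOR_RGB2GRAY).astype(np.float32)
# brightness profiles along rack y: over the hooks (z .105), and off the rail on the hook's inner part
for x in (-.075,-.083,-.068,.075):
    ys=np.arange(-.02,.09,.001);uv=np.float32([proj(p,c+x*z['xx']+y*z['yx']+np.array([0,0,.005])) for y in ys])
    v=cv2.remap(g,uv[:,0].copy(),uv[:,1].copy(),cv2.INTER_LINEAR).ravel();print(x,v.astype(int).tolist())
E
python3 m.py w9
```

```text
0.022
25.625 [0.6    0.0303 0.2276] [-0.3103 -0.2675  0.3995]
-0.075 [215, 215, 215, 216, 229, 244, 243, 244, 248, 248, 235, 220, 226, 226, 218, 215, 216, 216, 215, 216, 214, 217, 233, 246, 247, 247, 247, 247, 247, 247, 247, 247, 247, 247, 247, 247, 247, 247, 247, 247, 215, 210, 247, 247, 247, 247, 247, 247, 247, 247, 247, 247, 247, 247, 246, 246, 246, 246, 247, 247, 248, 212, 149, 229, 249, 247, 247, 247, 246, 246, 246, 246, 247, 247, 247, 246, 246, 246, 243, 240, 246, 247, 247, 247, 246, 246, 246, 246, 246, 246, 246, 246, 246, 248, 243, 153, 116, 119, 108, 88, 71, 46, 54, 65, 80, 86, 82, 78, 77, 72]
-0.083 [98, 94, 91, 88, 95, 118, 139, 153, 153, 143, 129, 123, 126, 127, 125, 120, 110, 106, 99, 107, 103, 88, 79, 84, 103, 123, 128, 130, 125, 121, 117, 114, 103, 81, 68, 66, 81, 114, 122, 123, 128, 208, 250, 247, 247, 247, 247, 247, 247, 247, 247, 247, 247, 246, 246, 246, 248, 181, 118, 118, 124, 118, 138, 232, 249, 247, 247, 247, 247, 247, 246, 247, 247, 247, 247, 246, 246, 247, 242, 236, 246, 247, 247, 247, 246, 246, 246, 246, 246, 247, 247, 246, 246, 247, 246, 168, 115, 122, 123, 1
[... 403 characters left out ...]
47, 243, 238, 246, 247, 247, 247, 246, 246, 246, 246, 246, 247, 246, 246, 246, 247, 247, 167, 89, 93, 93, 95, 94, 94, 93, 94, 93, 94, 93, 93, 94, 93]
0.075 [52, 53, 51, 51, 47, 70, 122, 169, 185, 189, 189, 188, 189, 189, 191, 190, 190, 190, 189, 189, 192, 191, 191, 192, 191, 190, 189, 188, 186, 184, 182, 181, 183, 185, 181, 179, 177, 190, 194, 178, 149, 199, 248, 248, 247, 247, 247, 246, 246, 246, 247, 247, 247, 246, 246, 246, 248, 231, 190, 191, 190, 161, 143, 226, 249, 247, 247, 247, 246, 246, 246, 246, 247, 247, 247, 246, 246, 246, 244, 240, 245, 247, 247, 247, 246, 246, 246, 246, 246, 246, 246, 246, 246, 250, 234, 139, 113, 159, 167, 116, 136, 192, 222, 228, 227, 228, 228, 226, 226, 226]
```

The brightness profiles put the hooks at y = 29, 51 and 67 mm on both rails, which is the closed-up row. I'll do one gentle confirming push at the foot of the tab.

Emit:
send_rows(rows="0 0 0 0 0 40 -1;0 0 0 0 0 80 -1;0 0 0 0 0 90 -1;0 0 0 0 25 90 -1;0 0 0 0 45 90 -1;0 0 0 0 52 90 -1;0 0 0 0 55 90 -1;0 0 0 0 55 90 -1")

```text
time: 26.68
eef_pos: [0.6355, 0.0722, 0.1385]
tcp_rot: [0.341, 0.94, -0.0, 0.0]
contact_force: [-0.2, -0.6, 0.3]
opening: 0.002
finger_force: 0.0
```

Emit:
send_rows(rows="0 0 0 0 1 0 -1;0 0 0 0 2 0 -1;0 0 0 0 3 0 -1;0 0 0 0 3 0 -1")

```text
time: 27.18
eef_pos: [0.6375, 0.0744, 0.1385]
tcp_rot: [0.341, 0.94, -0.0, 0.0]
contact_force: [-0.7, -0.7, 1.3]
opening: 0.004
finger_force: 0.7
```

Emit:
send_rows(rows="0 0 0 0 1 0 -1;0 0 0 0 1 0 -1;0 0 0 0 1 0 -1")

```text
time: 27.55
eef_pos: [0.6382, 0.0753, 0.1384]
tcp_rot: [0.341, 0.94, -0.0, 0.0]
contact_force: [-1.2, -0.9, 0.4]
opening: -0.002
finger_force: 0.8
```

Emit:
send_rows(rows="0 0 0 0 1 0 -1;0 0 0 0 1 0 -1;0 0 0 0 1 0 -1")

```text
time: 27.92
eef_pos: [0.6388, 0.0762, 0.1384]
tcp_rot: [0.341, 0.94, -0.0, 0.0]
contact_force: [-1.5, -0.8, 0.9]
opening: 0.007
finger_force: 0.8
```

Emit:
send_rows(rows="0 0 0 0 1 0 -1;0 0 0 0 1 0 -1;0 0 0 0 1 0 -1")

```text
time: 28.3
eef_pos: [0.6394, 0.0769, 0.1383]
tcp_rot: [0.341, 0.94, -0.0, -0.0]
contact_force: [-0.9, -1.1, 2.6]
opening: -0.001
finger_force: 0.9
```

```bash
python3 m.py w10 | sed -n '2,6p'
```

```text
28.3 [0.6394 0.0769 0.1383] [-0.9088 -1.0825  2.6003]
-0.075 [161, 162, 163, 162, 161, 162, 162, 162, 163, 161, 162, 161, 161, 162, 162, 163, 161, 173, 196, 197, 196, 197, 196, 196, 197, 196, 197, 198, 199, 199, 197, 200, 199, 199, 200, 199, 200, 200, 199, 198, 201, 191, 147, 191, 199, 198, 200, 198, 193, 190, 190, 195, 197, 195, 193, 189, 192, 188, 194, 201, 202, 203, 154, 171, 214, 214, 213, 212, 221, 244, 247, 247, 247, 247, 247, 246, 246, 246, 245, 230, 247, 247, 247, 246, 246, 246, 246, 246, 246, 246, 246, 246, 245, 246, 238, 113, 111, 111, 113, 89, 42, 56, 73, 88, 86, 82, 78, 75, 69, 63]
-0.083 [66, 65, 68, 70, 70, 71, 71, 76, 81, 86, 82, 82, 82, 75, 67, 68, 67, 74, 76, 86, 81, 84, 84, 83, 85, 91, 94, 88, 87, 83, 86, 81, 78, 80, 77, 71, 68, 67, 88, 131, 133, 126, 138, 193, 202, 203, 200, 198, 196, 193, 192, 196, 197, 197, 193, 190, 193, 185, 91, 82, 103, 118, 117, 177, 219, 218, 217, 216, 213, 210, 210, 212, 213, 212, 210, 207, 204, 207, 181, 176, 214, 214, 212, 225, 246, 246, 246, 246, 246, 246, 246, 246, 245, 246, 244, 119, 106, 104, 102, 100, 105, 109, 114, 116, 115, 110, 10
[... 259 characters left out ...]
9, 193, 181, 81, 57, 61, 67, 100, 231, 239, 210, 210, 209, 205, 202, 203, 203, 207, 239, 247, 246, 246, 246, 239, 230, 247, 247, 247, 247, 246, 246, 246, 246, 246, 246, 246, 246, 245, 246, 246, 86, 45, 48, 79, 92, 90, 90, 90, 91, 90, 89, 90, 89, 89, 90]
0.075 [51, 47, 49, 49, 54, 57, 60, 58, 60, 51, 51, 47, 48, 48, 49, 47, 50, 48, 51, 51, 49, 51, 47, 49, 49, 47, 46, 45, 48, 49, 47, 48, 47, 46, 46, 45, 47, 46, 49, 46, 47, 43, 49, 44, 45, 47, 46, 45, 46, 48, 48, 49, 50, 52, 51, 49, 51, 47, 50, 48, 51, 47, 48, 50, 56, 59, 58, 59, 53, 51, 47, 48, 50, 49, 47, 48, 50, 50, 50, 50, 49, 49, 50, 49, 51, 50, 49, 51, 48, 47, 49, 50, 48, 52, 49, 49, 49, 52, 47, 50, 51, 52, 46, 49, 51, 48, 52, 57, 54, 54]
```

Pushing further only tips the tab, so the row is closed. I'll back off slowly so it settles, then retreat and check.

Emit:
send_rows(rows="0 0 0 0 -1 0 -1;0 0 0 0 -2 0 -1;0 0 0 0 -3 0 -1;0 0 0 0 -4 0 -1;0 0 0 0 -5 0 -1;0 0 0 0 -7 0 -1;0 0 0 0 -20 0 -1;0 0 0 0 -50 0 -1")

```text
time: 29.35
eef_pos: [0.6072, 0.0383, 0.1385]
tcp_rot: [0.34, 0.94, 0.0, 0.0]
contact_force: [0.3, -0.1, -0.4]
opening: -0.0
finger_force: 0.0
```

Emit:
send_rows(rows="0 0 0 0 -10 -40 -1;0 0 0 0 -10 -90 -1;0 0 0 0 -10 -90 -1;0 0 0 0 -10 -90 -1")

```text
time: 29.85
eef_pos: [0.6005, 0.0305, 0.2281]
tcp_rot: [0.341, 0.94, -0.0, -0.0]
contact_force: [0.1, 0.0, -0.4]
opening: 0.003
finger_force: 0.0
```

```bash
python3 m.py w11 | sed -n '2,6p'; python3 - <<'E'
from h import *
p=shot('top')
for t in ['bell','mouse','totem','note_block','slim_a1','thick_file']:
    print(t,[(round(d['p'],2),w(p,d['position']).round(3)) for d in ctrl.look_for(p,t)[:3]])
E
```

```text
29.85 [0.6005 0.0305 0.2281] [ 0.0782  0.0059 -0.4188]
-0.075 [216, 216, 216, 214, 228, 246, 244, 241, 247, 247, 237, 224, 233, 232, 219, 215, 216, 215, 215, 217, 215, 215, 215, 226, 244, 247, 247, 247, 247, 247, 247, 247, 247, 247, 247, 247, 247, 247, 247, 247, 216, 187, 244, 248, 247, 247, 247, 246, 246, 246, 247, 247, 247, 246, 246, 246, 246, 246, 247, 247, 249, 221, 154, 228, 249, 247, 247, 247, 246, 246, 246, 246, 246, 247, 247, 246, 246, 246, 243, 237, 246, 247, 247, 246, 246, 246, 246, 246, 246, 246, 246, 246, 246, 248, 242, 152, 113, 114, 119, 118, 105, 62, 51, 68, 82, 86, 82, 81, 76, 71]
-0.083 [98, 95, 89, 89, 90, 96, 123, 149, 154, 143, 130, 125, 124, 126, 126, 120, 111, 104, 101, 104, 99, 86, 81, 85, 101, 119, 127, 128, 126, 122, 115, 114, 103, 81, 73, 68, 82, 116, 125, 120, 125, 188, 247, 247, 247, 247, 247, 247, 246, 246, 247, 247, 247, 246, 246, 246, 249, 203, 125, 122, 123, 122, 137, 231, 248, 247, 247, 247, 247, 246, 246, 246, 247, 247, 247, 246, 246, 247, 241, 231, 246, 247, 247, 247, 246, 246, 246, 246, 246, 246, 246, 246, 246, 247, 244, 162, 114, 123, 125, 118, 11
[... 813 characters left out ...]
 246, 246, 247, 247, 232, 207, 205, 205, 183, 162, 215, 248, 247, 247, 247, 246, 246, 246, 246, 247, 247, 247, 246, 246, 246, 243, 240, 245, 247, 247, 246, 246, 246, 246, 246, 246, 246, 246, 246, 246, 248, 228, 148, 101, 143, 219, 178, 127, 163, 212, 226, 228, 227, 226, 226, 226, 226]
bell [(0.72, array([ 0.648, -0.157,  0.017])), (0.47, array([0.596, 0.126, 0.106]))]
mouse [(0.64, array([ 0.496, -0.084,  0.031]))]
totem [(0.57, array([ 0.619, -0.302,  0.156])), (0.49, array([0.716, 0.073, 0.108]))]
note_block [(0.84, array([ 0.697, -0.227,  0.023])), (0.37, array([0.595, 0.13 , 0.103]))]
slim_a1 [(0.85, array([ 0.458, -0.326,  0.101])), (0.83, array([ 0.487, -0.287,  0.107]))]
thick_file []
```

The thick file is at +29 mm on both rails, the slims at +51 and +67 mm, and everything else is where it was. Handing in.

```bash
python3 -c "
from plant import ctrl
print(ctrl.sign_off())"
```

```text
the job is handed in; nothing more can be done
None
```

The job is handed in at about 30 s of the 66 s limit: the wrist camera shows the thick file and rack_b's two slim files closed up against its far left stop, rack_a's two slim files still hanging, and the other desk items unmoved; no verdict was returned.

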